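# Show a filter plate's frosted label to the code reader

### The job

Tip up the loose lid of the blue tub by its orange tab, lift it off and lay it flat on the free part of the plywood board. Then take the amber filter plate out by its clear end and finish holding it still and level, label up, with the middle of its frosted label about 7 cm above the centre of the orange ring and the frosted end (the one with the small corner notch) pointing straight at the reader. Keep the label up all the while, touch neither the reader nor its base, leave the tape roll, tape measure and marker where they lie, and do not let go of the plate at the end.

Things in the scene. Friction and masses are not known exactly. Their poses are not given: they have to be found in the camera images.
- board: fixed plywood board on legs over the bench, on which everything below stands; its top is flat, 90 mm above the bench (z = 0.09), and spans x 0.405 to 0.80, y -0.165 to 0.435. The corner nearest the robot and furthest right is kept free (about 0.16 m square). Origin: on the bench under its centre
- tub: fixed round blue tub standing on the board, 140 mm outside diameter, 132 mm inside, rim 50 mm above the board, inner floor 5 mm above the board; a round cork rest (34 mm diameter, top 19 mm above the board) stands at its centre and carries the plate. Origin: centre of the underside, z up
- lid: loose round blue lid, silver panel on top, 146 mm across, 4 mm thick, 120 g, seated on the tub's rim. Origin: centre of the disc's underside, z up; below it a plug 124 mm across reaches 5 mm down (lid on the board: origin 5 mm up). The orange tab stands on top near the edge towards the lid's -x. Raise the tab and the lid tips about the far side of the rim: 10 degrees or more, then lift off
- lid_tab (a point): on the orange tab (26 mm along the lid's x, 14 mm across its y: pinch it so), 50 mm from the lid's centre, 19 mm above the lid's origin; the tab's top is 15 mm higher, the lid's top face 15 mm lower. Axes as the lid: x points to its centre
- plate: loose amber glass plate, 76 (x) by 40 (y) by 6 mm, 60 g, lying label up on the cork rest, turned any way round. Origin: centre of the underside (19 mm above the board at first), z up out of the label face. The +x end is frosted white with dark code bars; an 8 mm square notch is cut from its right-hand (-y) corner. The -x end is clear. Pinch it across its 40 mm width
- plate_label (a point): middle of the frosted label, on the plate's top face, 24 mm from the plate's centre towards +x; axes as the plate
- plate_clear_end (a point): middle of the clear end where the plate is held, 24 mm from the plate's centre towards -x, at half thickness; axes as the plate
- reader: fixed code reader: grey base 4 mm thick, 80 mm wide, from 40 mm before to 175 mm behind the origin along x, with an orange ring 60 mm across; behind it a black post with a white tilted head, red window looking down to the ring; the head begins 105 mm behind the ring's centre, 110 to 185 mm above the board. Origin: ring centre, on the board; x points from ring to post, z up
- read_spot (a point): reading spot in the air 70 mm above the board over the centre of the ring, where the middle of the label must be held
- tape_roll: bystander: black tape roll, 65 mm diameter, 19 mm high. Origin: centre of the underside
- tape_measure: bystander: yellow tape measure, 43x86x66 mm. Origin: centre of the underside
- marker: bystander: black and white marker, 17x132x17 mm, lying along its y. Origin: centre of the underside

How it is judged (in metres and radians):
On the way, in this order (a step that is already met when the one before it is completed fails the run):
1. the lid is tipped up while its far side is still over the tub's rim (at least about 7 degrees) (angle between lid's own z axis and vertical above 0.12 rad and horizontal distance between lid and tub below 0.045 m and height (world z) of lid below 0.18 m), for 0.1 s.
2. the lid lies flat on the board beside the tub, let go (height (world z) of lid between 0.085 and 0.101 m and angle between lid's own z axis and vertical below 0.08 rad and horizontal distance between lid and tub above 0.14 m and linear speed of lid below 0.02 m/s and contact force between the fingers and lid below 0.2 N), for 0.2 s.
At the end, for the whole second after the job is handed in: fingers alone hold the plate, still, by its clear half: label within 25 mm sideways of read_spot, 50 to 95 mm above the board, face within 11 degrees of up, frosted end within 22 degrees of straight at the reader; lid let go, flat and still on the board, over 140 mm from the tub's centre (all of step 2 and horizontal distance between plate_label and read_spot below 0.025 m and height (world z) of plate_label between 0.14 and 0.185 m and angle between plate's own z axis and vertical below 0.2 rad and angle between the x axis of plate and the x axis of reader, either way round below 0.4 rad and x of plate_clear_end in the frame of reader below -0.02 m and linear speed of plate below 0.02 m/s and contact force between the fingers and plate above 1 N and x of the grasp point in the frame of plate below 0 m and contact force between plate and reader below 0.2 N and contact force between plate and lid below 0.2 N and contact force between plate and tub below 0.2 N); the arm keeps its last pose, push and grip.
It fails at once if the reader is touched with more than 2 N (contact force between reader and anything else above 2 N).
It fails at once if the plate is tipped by more than about 34 degrees (angle between plate's own z axis and vertical above 0.6 rad).
It fails at once if a bystander is moved by more than 30 mm (distance of any of tape_roll, tape_measure, marker from where it was at the start of the episode above 0.03 m).
It also fails if it takes over 64 s, if anything falls off the work surface, if the arm or the gripper's body presses on something with over 40 N, if the wrist force passes 120 N, or if a joint passes its speed limit or range.

### The arm

A 6-joint arm with a two-finger parallel gripper is mounted at the origin on a cart in front of the work surface, level with it; the furniture and walls round the work are solid. World frame = base frame: x ahead of the robot, y to its left, z up, the work surface at z = 0. Lengths are in m, angles in degrees, forces in N, time in s.
With the tool pointing down it reaches from about 0.325 to 0.9 m from the base axis. Payload 6.1 kg.
Tool frame: the origin (TCP) lies at the very end of the fingers, on their centre line; the grasp point (between the pads) lies 19 mm behind it; z points along the fingers, y is the line along which they close (so a half turn about z gives the same grasp; the last joint's range is limited). The gripper opens to 85 mm and grips with 20 to 120 N. Pads are 22 mm wide; open, the fingers measure 114 mm over their backs; the gripper's body (76 mm by 85 mm) begins 54 mm behind the grasp point. The pads swing forward as they close: fully open they stand 13 mm farther back than shut.
Start: joints at [-73.402, 12.628, 87.462, -0, 79.91, -7.225], TCP at [0.252, -0.572, 0.231] pointing down, gripper open.
Joint ranges: [-170.65, 170.65], [-52.31, 119.04], [5.05, 147.46], [-71.25, 251.25], [11.57, 151.72], [-153.62, 153.62]. Speed limits (degrees/s): [147.25, 147.25, 172.46, 180, 180, 180].

### API

Orientations are given as [roll, pitch, yaw] about the fixed x, y, z axes, in that order (R = Rz(yaw) Ry(pitch) Rx(roll)).
In Python, from bench import observe, vision, manip gives the robot as it stands. The module is installed in compiled form; this text tells all that it offers.
- The arm moves only by the shell command python3 -m handwheel 'ROWS' [FORCE]. ROWS is JSON, a list of rows, each a list of 3 entries, a list of its own where there are three numbers: the turn, a rotation vector about the tool's x, y, z in degrees, then the shift along the tool's x, y, z in m, then the finger opening in m, from 0 to 0.0854. In form: [[[wx, wy, wz], [dx, dy, dz], hand], ...]. A call has 1 to 20 rows; each row is the pose to reach, as a shift and turn from the pose commanded when the call began, along the tool's axes at that moment; what a row does not reach only later rows make up. A row lasts 1/8 s, in which the tool goes at most 62.5 mm and 10.7 degrees, less where a joint would pass 70% of its speed; a pose out of reach is approached as far as the arm can. A call with a gripper value outside its range is refused whole. The fingers move at their own pace and stop on an object; FORCE is the grip in N (left out, the last holds). Time passes only in rows, so rows that repeat a pose let the fingers close. It gives the time, the measured TCP pose, the force, the opening and the grip force at its end, in the units of the state.
- observe(): the state, without advancing time (a new reading comes with each control period).
- vision.get_image(name): name is "scene" or "top"; returns the picture (400x640x3 uint8, blue, green, red); there is no depth.
- vision.camera_model(name): a dict with "vfov" (degrees; the focal length in pixels is half the picture's height over the tangent of half this angle, whatever the lens; pixels are square), "cx", "cy" (the principal point, pixels), "origin" and "rotation" of the camera in the world. Camera axes: x right, y down, z forward; pixel columns grow to the right and rows downward; lengths in m; the calibration is good to about 2 mm. A picture is of the moment at which its call begins. camera_model takes no time and is no camera call.
- manip.finish_job(): hands the job in; it is judged then, once.
Trained networks look in the newest picture that a camera, given by its name, has taken for a name from the list of things; names that differ only in an ending like _2 or _b are one class to them, and where a whole thing is asked for, a point or a joint stands for the part that bears it (a point fixed in the world has none). Each returns a list of dicts, best first, with "score" (0 to 1); they miss things now and then, are a little off and sometimes report something else, mostly with a low value. They report only what shows in the picture. A call takes as long as a camera call.
- vision.spot_in(camera, name): "extent" ([left, top, right, bottom] in pixels, round what is visible of it).
- vision.silhouettes(camera, name): "region" (400x640 bool, what is visible of it) and "extent" ([left, top, right, bottom] in pixels, round what is visible of it).
- vision.spot_point(camera, name): "xy" ([column, row] in pixels: a listed point, or the origin of a listed thing).
The state is a dict: "clock": time; "q": joint angles; "joint_vel": joint speeds; "tau": joint torques, N m; "tcp_pos": TCP position; "tcp_rot": TCP orientation; "wrist_force": force on the tool from outside, world axes, zero at the start; "wrist_torque": the same for the moment, N m; "width": finger opening in m; "gripper_force": force on a finger pad.
Only numpy, scipy, OpenCV 4.12 (cv2) and the standard library are available. Lean on these libraries where they do the work, as an engineer would, in place of code of your own. Each camera call takes 0.05 s, during which the arm holds its last target. There are 200 camera calls.

## Working session

There is one attempt and no reset: what is moved stays moved. The work goes in short steps, Python scripts to look and compute and a shell command to move; the robot and the scene stay as the last step left them, time stands still between calls to the robot, and variables do not carry over. Pictures are saved under pics/ and viewed, at most 10 in all, crops included, and the job is handed in when it is done.

```bash
mkdir -p pics; cat > h.py <<'E'
import numpy as np, cv2
from bench import observe, vision, manip
from scipy.spatial.transform import Rotation as R
def pix2plane(cam,uv,z):
    m=vision.camera_model(cam); f=200/np.tan(np.radians(m['vfov'])/2)
    d=np.array(m['rotation'])@np.array([(uv[0]-m['cx'])/f,(uv[1]-m['cy'])/f,1]); o=np.array(m['origin'])
    return o+d*(z-o[2])/d[2]
def proj(cam,p):
    m=vision.camera_model(cam); f=200/np.tan(np.radians(m['vfov'])/2)
    c=np.array(m['rotation']).T@(np.array(p)-m['origin']); return c[:2]/c[2]*f+[m['cx'],m['cy']]
E
python3 - <<'E'
from h import *
for c in ('scene','top'):
    m=vision.camera_model(c); print(c,m)
    cv2.imwrite(f'pics/{c}0.png',vision.get_image(c))
Z=dict(lid=.135,lid_tab=.154,tub=.09,reader=.09,tape_roll=.09,tape_measure=.09,marker=.09,read_spot=.16)
for c in ('scene','top'):
    for n,z in Z.items():
        for r in vision.spot_point(c,n)[:2]: print(c,n,round(r['score'],2),np.round(r['xy'],1),np.round(pix2plane(c,r['xy'],z),4))
print(observe())
E
```

```text
scene {'vfov': 54.46931347973445, 'cx': 322.9029434145843, 'cy': 202.76446612084206, 'origin': array([0.97497657, 0.45999231, 0.82757136]), 'rotation': array([-1.44223929e+02, -5.33156436e-02,  1.31082328e+02])}
top {'vfov': 42.92203577669358, 'cx': 325.4205796054929, 'cy': 198.44783478636307, 'origin': array([0.47361829, 0.12661041, 1.0854815 ]), 'rotation': array([-173.21881816,    1.10639719,  -90.91268665])}Traceback (most recent call last):
  File "<stdin>", line 8, in <module>
  File "h.py", line 7, in pix2plane
    return o+d*(z-o[2])/d[2]
                        ~^^^
IndexError: invalid index to scalar variable.
```

```bash
sed -i "s/np.array(m\['rotation'\])/R.from_euler('xyz',m['rotation'],degrees=True).as_matrix()/" h.py
python3 - <<'E'
from h import *
Z=dict(lid=.135,lid_tab=.154,tub=.09,reader=.09,tape_roll=.09,tape_measure=.09,marker=.09)
for c in ('scene','top'):
    cv2.imwrite(f'pics/{c}0.png',vision.get_image(c))
    for n,z in Z.items():
        for r in vision.spot_point(c,n)[:2]: print(c,n,round(r['score'],2),np.round(r['xy'],1),np.round(pix2plane(c,r['xy'],z),4))
    for q in [(.405,-.165),(.8,-.165),(.8,.435),(.405,.435)]: print(np.round(proj(c,(*q,.09))))
print(observe())
E
```

```text
scene lid 0.72 [296.3 186.4] [0.6036 0.0571 0.135 ]
scene lid_tab 0.58 [296.7 164.8] [0.5673 0.0255 0.154 ]
scene tub 0.72 [298.  198.1] [0.6023 0.0581 0.09  ]
scene reader 0.97 [398.5 269. ] [0.5985 0.3417 0.09  ]
scene tape_roll 0.98 [299.4 267.2] [0.7313 0.1833 0.09  ]
scene tape_measure 0.92 [222.6 195.4] [ 0.7141 -0.0821  0.09  ]
scene marker 0.83 [380.6 184.2] [0.4402 0.1801 0.09  ]
scene marker 0.28 [297.6 188.1] [0.5812 0.0368 0.09  ]
[288. 113.]
[171. 199.]
[377. 379.]
[483. 234.]
top lid 0.75 [386.8 207.2] [0.5683 0.0284 0.135 ]
top lid 0.6 [365.1 185.2] [0.6107 0.068  0.135 ]
top lid_tab 0.97 [388.1 208.9] [0.5633 0.0281 0.154 ]
top reader 0.6 [222.6 197.9] [0.5971 0.3474 0.09  ]
top tape_roll 0.89 [307.  127.9] [0.7354 0.1786 0.09  ]
top tape_measure 0.86 [439.  138.1] [ 0.7091 -0.084   0.09  ]
top marker 0.81 [307.9 275.2] [0.4432 0.1803 0.09  ]
[488. 293.]
[478.  93.]
[180.  99.]
[177. 297.]
{'clock': 0.95, 'q': array([-7.34042592e+01,  1.26277870e+01,  8.74614683e+01,  1.44511703e-03,
        7.99092784e+01, -7.22328533e+00]), 'joint_vel': array([ 0.02670481, -0.013805  ,  0.00137164, -0.01607902,  0.01729903,
        0.09669867]), 'tau': array([ 4.84683496e-04, -4.96847212e+01, -3.89743173e+01, -2.12851146e-04,
        7.81215858e-04, -3.29362820e-05]), 'tcp_pos': array([ 0.25242837, -0.57176149,  0.23130682]), 'tcp_rot': array([ 1.79998366e+02, -1.22711523e-03,  2.38187730e+01]), 'wrist_force': array([ 0.11316453, -0.13616668, -0.16625144]), 'wrist_torque': array([ 0.07871427, -0.03724683, -0.04019337]), 'gripper_force': 0.0, 'width': 0.08536093597563435}
```

View pics/scene0.png

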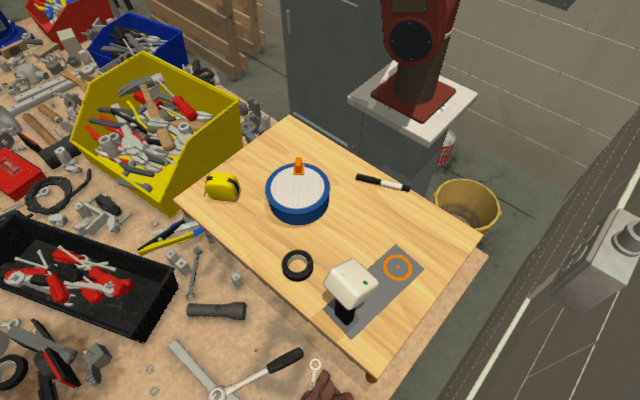

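View pics/top0.png

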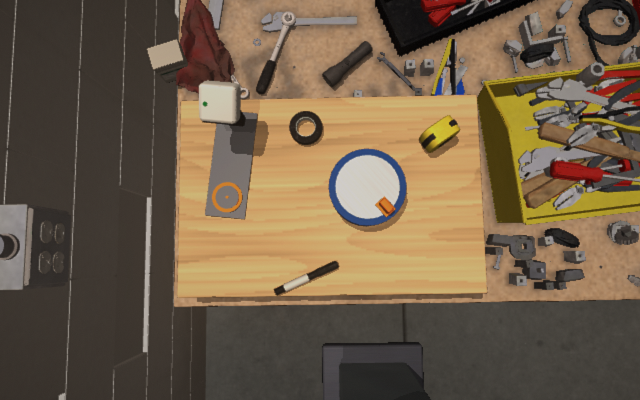

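```bash
python3 - <<'E'
from h import *
def hsvm(im,lo,hi): return cv2.inRange(cv2.cvtColor(im,cv2.COLOR_BGR2HSV),lo,hi)
for c in ('scene','top'):
    im=cv2.imread(f'pics/{c}0.png')
    o=hsvm(im,(5,150,120),(18,255,255)); 
    b=hsvm(im,(100,120,50),(125,255,255)); w=None
    rc=proj(c,(.598,.345,.09)); tc=proj(c,(.565,.028,.16)); lc=proj(c,(.606,.06,.139))
    yy,xx=np.mgrid[:400,:640]
    def near(m,p,r): return (m>0)&((xx-p[0])**2+(yy-p[1])**2<r*r)
    for nm,m,p,r,z in (('ring',o,rc,26,.094),('tab',o,tc,20,.16),('blue',b,lc,52,.139)):
        k=near(m,p,r).astype(np.uint8); pts=cv2.findNonZero(k)
        cs=max(cv2.findContours(k,cv2.RETR_EXTERNAL,cv2.CHAIN_APPROX_NONE)[0],key=len)[:,0]
        P=np.array([pix2plane(c,q,z)[:2] for q in cs])
        (cc,rr)=cv2.minEnclosingCircle((P*1000).astype(np.float32))
        mean=pix2plane(c,pts[:,0].mean(0),z)
        print(c,nm,len(pts),'circ',np.round(cc,1),round(rr,1),'mean',np.round(mean*1000,1))
        if nm=='blue': # lid silver panel
            s=hsvm(im,(0,0,140),(180,60,255)); k=near(s,lc,35).astype(np.uint8)
            cs=max(cv2.findContours(k,cv2.RETR_EXTERNAL,cv2.CHAIN_APPROX_NONE)[0],key=len)
            h=cv2.convexHull(cs)[:,0]
            P=np.array([pix2plane(c,q,.139)[:2]*1000 for q in h]).astype(np.float32)
            print('panel',cv2.minEnclosingCircle(P), cv2.fitEllipse(P))
    # base grey
    g=hsvm(im,(0,0,60),(180,50,140)); k=near(g,proj(c,(.65,.34,.094)),75 ).astype(np.uint8)
    cs=max(cv2.findContours(k,cv2.RETR_EXTERNAL,cv2.CHAIN_APPROX_NONE)[0],key=cv2.contourArea)[:,0]
    P=np.array([pix2plane(c,q,.094)[:2]*1000 for q in cs]).astype(np.float32)
    print('base',cv2.minAreaRect(P), cv2.approxPolyDP(P,8,True)[:,0].round().tolist())
    k=(near(o,tc,20)).astype(np.uint8); cs=max(cv2.findContours(k,cv2.RETR_EXTERNAL,cv2.CHAIN_APPROX_NONE)[0],key=len)[:,0]
    print('tabrect',cv2.minAreaRect(np.array([pix2plane(c,q,.169)[:2]*1000 for q in cs]).astype(np.float32)))
E
```

```text
scene ring 258 circ [598.1 337.7] 30.2 mean [599.8 338.   94. ]
scene tab 155 circ [569.8  33.7] 26.8 mean [571.7  35.3 160. ]
scene blue 1207 circ [616.3  72. ] 85.6 mean [635.9  95.8 139. ]
panel ((604.359375, 60.5629768371582), 61.29605484008789) ((604.4124145507812, 60.67441940307617), (121.43466186523438, 122.09430694580078), 60.08698654174805)
base ((666.6546020507812, 330.29095458984375), (78.87293243408203, 213.21470642089844), 83.0500259399414) [[557.0, 306.0], [642.0, 295.0], [654.0, 332.0], [736.0, 320.0], [726.0, 329.0], [760.0, 337.0], [761.0, 303.0], [735.0, 284.0], [737.0, 316.0], [734.0, 282.0], [765.0, 281.0], [777.0, 355.0], [567.0, 381.0]]
tabrect ((574.9061889648438, 39.34458923339844), (50.94533920288086, 20.20508575439453), 42.79743194580078)
top ring 288 circ [598.9 338.5] 29.8 mean [598.8 338.5  94. ]
top tab 184 circ [567.2  34.2] 17.5 mean [567.6  33.9 160. ]
top blue 1173 circ [607.5  64.7] 72.0 mean [606.6  66.8 139. ]
panel ((608.1715087890625, 64.61044311523438), 60.6795654296875) ((608.2647094726562, 64.68156433105469), (120.25100708007812, 120.49839782714844), 30.207590103149414)
base ((651.5217895507812, 331.9413757324219), (78.21497344970703, 184.4625701904297), 83.36104583740234) [[746.0, 359.0], [565.0, 381.0], [556.0, 306.0], [730.0, 285.0], [729.0, 325.0]]
tabrect ((566.30810546875, 35.16480255126953), (29.360559463500977, 21.88135528564453), 43.35689926147461)
```

```bash
python3 - <<'E'
from h import *
import itertools
K=8
def msk(c):
    im=cv2.resize(cv2.imread(f'pics/{c}0.png'),None,fx=K,fy=K,interpolation=cv2.INTER_CUBIC)
    o=cv2.inRange(cv2.cvtColor(im,cv2.COLOR_BGR2HSV),(3,130,90),(20,255,255))
    p=proj(c,(.567,.032,.155))*K+K/2; k=np.zeros_like(o); cv2.circle(k,tuple(int(v) for v in p),20*K,255,-1); return o&k
M={c:msk(c) for c in('scene','top')}
def iou(c,cx,cy,yaw):
    u=np.array([np.cos(yaw),np.sin(yaw)]);v=np.array([-u[1],u[0]]);C=np.array([cx,cy])-.05*u
    q=[proj(c,(*(C+a*u+b*v),z)) for a in(-.013,.013) for b in(-.007,.007) for z in(.139,.169)]
    h=cv2.convexHull((np.array(q)*K+K/2).astype(np.int32)); k=np.zeros_like(M[c]); cv2.fillConvexPoly(k,h,255)
    return np.count_nonzero(k&M[c])/np.count_nonzero(k|M[c])
for c,c0 in(('scene',(.6044,.0606)),('top',(.608,.0646))):
    L=[(iou(c,c0[0]+dx,c0[1]+dy,np.radians(y)),y,dx,dy) for y in range(28,52,2) for dx in(-.004,-.002,0,.002,.004) for dy in(-.004,-.002,0,.002,.004)]
    L.sort(reverse=True); print(c,np.round(L[:8],3).tolist())
E
```

```text
Traceback (most recent call last):
  File "h.py", line 9, in proj
    m=vision.camera_model(cam); f=200/np.tan(np.radians(m['vfov'])/2)
ValueError: time passes only in moves, steps and waits
```

```bash
sed -i "s/vision.camera_model(cam)/cmod(cam)/; s/^def pix2plane/from functools import lru_cache\ncmod=lru_cache(vision.camera_model)\ndef pix2plane/" h.py; python3 - <<'E'
from h import *
K=4
def msk(c):
    im=cv2.resize(cv2.imread(f'pics/{c}0.png'),None,fx=K,fy=K,interpolation=cv2.INTER_CUBIC)
    o=cv2.inRange(cv2.cvtColor(im,cv2.COLOR_BGR2HSV),(3,130,90),(20,255,255))
    p=proj(c,(.567,.032,.155))*K+K/2; k=np.zeros_like(o); cv2.circle(k,tuple(int(v) for v in p),20*K,255,-1); return o&k
M={c:msk(c) for c in('scene','top')}
def iou(c,cx,cy,yaw):
    u=np.array([np.cos(yaw),np.sin(yaw)]);v=np.array([-u[1],u[0]]);C=np.array([cx,cy])-.05*u
    q=[proj(c,(*(C+a*u+b*v),z)) for a in(-.013,.013) for b in(-.007,.007) for z in(.139,.169)]
    h=cv2.convexHull((np.array(q)*K+K/2).astype(np.int32)); k=np.zeros_like(M[c]); cv2.fillConvexPoly(k,h,255)
    return np.count_nonzero(k&M[c])/np.count_nonzero(k|M[c])
for c,c0 in(('scene',(.6044,.0606)),('top',(.608,.0646))):
    L=[(iou(c,c0[0]+dx,c0[1]+dy,np.radians(y)),y,dx,dy) for y in range(28,52,2) for dx in(-.004,-.002,0,.002,.004) for dy in(-.004,-.002,0,.002,.004)]
    L.sort(reverse=True); print(c,np.round(L[:8],3).tolist())
E
```

```text
scene [[0.551, 34.0, 0.004, -0.002], [0.547, 36.0, 0.002, -0.002], [0.543, 32.0, 0.004, -0.004], [0.542, 34.0, 0.004, -0.004], [0.54, 34.0, 0.002, -0.004], [0.538, 36.0, 0.004, -0.002], [0.535, 38.0, 0.002, 0.0], [0.535, 40.0, 0.0, 0.0]]
top [[0.391, 32.0, 0.002, -0.004], [0.387, 40.0, 0.0, 0.002], [0.387, 38.0, 0.002, 0.0], [0.386, 42.0, -0.002, 0.004], [0.386, 34.0, 0.0, -0.004], [0.386, 34.0, 0.002, -0.002], [0.385, 36.0, 0.0, 0.0], [0.384, 32.0, 0.004, -0.004]]
```

```bash
cat >> h.py <<'E'
def go(*targets):
    "targets: (pos, rpy) -> prints turn (deg) and shift (mm) in the present tool frame"
    s=observe(); R0=R.from_euler('xyz',s['tcp_rot'],degrees=True); p=np.array(s['tcp_pos'])
    print('t',round(s['clock'],2),'pos',np.round(p,4),'rot',np.round(s['tcp_rot'],2),'w',round(s['width'],4),'gf',s['gripper_force'],'F',np.round(s['wrist_force'],1),'q',np.round(s['q'],1))
    for q,e in targets:
        print(np.round((R0.inv()*R.from_euler('xyz',e,degrees=True)).as_rotvec(degrees=True),2),np.round(R0.inv().apply(np.array(q)-p),4))
E
python3 -c "
from h import *
go(((.28,-.52,.34),(180,0,23.8)),((.567,.032,.30),(180,0,38)),((.567,.032,.2),(180,0,38)))"
```

```text
t 0.95 pos [ 0.2524 -0.5718  0.2313] rot [180.    -0.    23.82] w 0.0854 gf 0.0 F [ 0.1 -0.1 -0.2] q [-73.4  12.6  87.5   0.   79.9  -7.2]
[ 0.   -0.    0.02] [ 0.0461 -0.0362 -0.1087]
[  0.    -0.   -14.18] [ 0.5316 -0.4253 -0.0687]
[  0.    -0.   -14.18] [ 0.5316 -0.4253  0.0313]
```

```bash
python3 -m handwheel '[[[0,0,0],[0.02,-0.02,-0.06],0.05],[[0,0,0],[0.046,-0.036,-0.109],0.05],[[0,0,-14.2],[0.532,-0.425,-0.069],0.05],[[0,0,-14.2],[0.532,-0.425,-0.069],0.05],[[0,0,-14.2],[0.532,-0.425,-0.069],0.05],[[0,0,-14.2],[0.532,-0.425,-0.069],0.05],[[0,0,-14.2],[0.532,-0.425,-0.069],0.05],[[0,0,-14.2],[0.532,-0.425,-0.069],0.05],[[0,0,-14.2],[0.532,-0.425,-0.069],0.05],[[0,0,-14.2],[0.532,-0.425,-0.069],0.05],[[0,0,-14.2],[0.532,-0.425,-0.069],0.05],[[0,0,-14.2],[0.532,-0.425,-0.069],0.05],[[0,0,-14.2],[0.532,-0.425,-0.069],0.05],[[0,0,-14.2],[0.532,-0.425,-0.069],0.05],[[0,0,-14.2],[0.532,-0.425,0.011],0.05],[[0,0,-14.2],[0.532,-0.425,0.031],0.05],[[0,0,-14.2],[0.532,-0.425,0.031],0.05]]' 60
python3 - <<'E'
from h import *
a=vision.get_image('scene');b=vision.get_image('top')
o=[]
for c,im in(('scene',a),('top',b)):
    u,v=proj(c,(.567,.032,.17)).astype(int); o.append(cv2.resize(im[v-50:v+50,u-50:u+50],(400,400)))
cv2.imwrite('pics/tab1.png',np.hstack(o)); go(((.567,.032,.149),(180,0,38)))
E
```

```text
clock: 3.08
tcp_pos: [0.5647, 0.0304, 0.1971]
tcp_rot: [-179.7, 0.3, 37.9]
wrist_force: [0.6, -0.3, -0.0]
width: 0.0502
gripper_force: 0.0
t 3.17 pos [0.568  0.0307 0.202 ] rot [ 1.7993e+02 -6.0000e-02  3.7920e+01] w 0.0505 gf 0.0 F [0.3 0.5 0.5] q [-4.8  6.2 97.9 -0.  75.8 47.2]
[ 0.07 -0.06 -0.08] [-0.     -0.0017  0.053 ]
```

View pics/tab1.png

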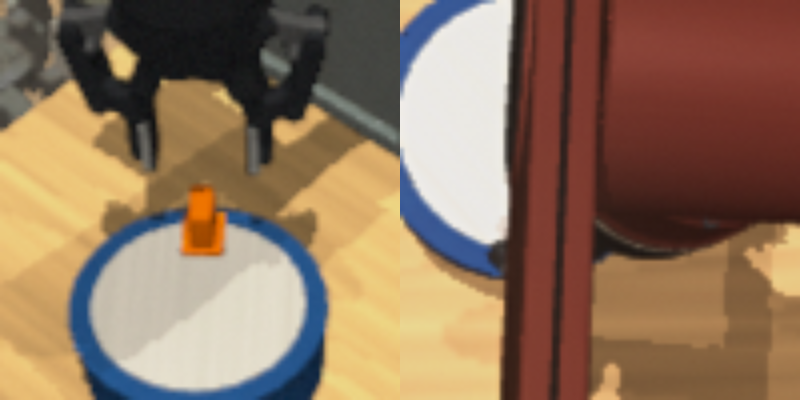

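```bash
python3 -m handwheel '[[[0,0,0],[0,-0.001,0.03],0.05],[[0,0,0],[0,-0.001,0.049],0.05],[[0,0,0],[0,-0.001,0.051],0.05],[[0,0,0],[0,-0.001,0.051],0.0],[[0,0,0],[0,-0.001,0.051],0.0],[[0,0,0],[0,-0.001,0.051],0.0],[[0,0,0],[0,-0.001,0.051],0.0],[[0,0,0],[0,-0.001,0.051],0.0]]' 60; python3 -c "
from h import *
go()"
```

```text
clock: 4.18
tcp_pos: [0.5679, 0.0326, 0.1508]
tcp_rot: [179.9, -0.1, 38.0]
wrist_force: [-1.1, -0.3, 5.7]
width: 0.0127
gripper_force: 59.6
t 4.17 pos [0.5679 0.0326 0.1508] rot [ 1.7989e+02 -1.1000e-01  3.8020e+01] w 0.0127 gf 59.612674713134766 F [-1.1 -0.3  5.7] q [ -4.7   8.9 100.6  -0.   70.3  47.3]
```

```bash
python3 -m handwheel '[[[0,-3,0],[0.001,0,-0.006],0.0],[[0,-6,0],[0.002,0,-0.0125],0.0],[[0,-9,0],[0.003,0,-0.0187],0.0],[[0,-12,0],[0.005,0,-0.025],0.0],[[0,-13,0],[0.005,0,-0.027],0.0],[[0,-13,0],[0.005,0,-0.027],0.0],[[0,-13,0],[0.005,0,-0.027],0.0],[[0,-13,0],[0.005,0,-0.027],0.0]]'; python3 - <<'E'
from h import *
im=vision.get_image('scene'); u,v=proj('scene',(.6,.06,.15)).astype(int); cv2.imwrite('pics/tip.png',cv2.resize(im[v-60:v+60,u-60:u+60],(480,480)))
go(((.575,.04,.26),(180,0,38)),((.45,-.11,.26),(180,0,38)),((.45,-.11,.108),(180,0,38)))
E
```

```text
clock: 5.18
tcp_pos: [0.5711, 0.0359, 0.1765]
tcp_rot: [180.0, 12.9, 38.0]
wrist_force: [2.5, 2.0, 2.5]
width: 0.013
gripper_force: 59.2
t 5.22 pos [0.571  0.0359 0.1765] rot [179.98  12.91  38.01] w 0.0129 gf 59.25799548625946 F [2.7 2.1 2.2] q [ 0.3 16.8 89.4 -7.9 84.1 53.8]
[2.000e-02 1.291e+01 1.000e-02] [-0.0131 -0.0007 -0.0826]
[2.000e-02 1.291e+01 1.000e-02] [-0.1992  0.0405 -0.0399]
[2.000e-02 1.291e+01 1.000e-02] [-0.1652  0.0404  0.1082]
```

View pics/tip.png

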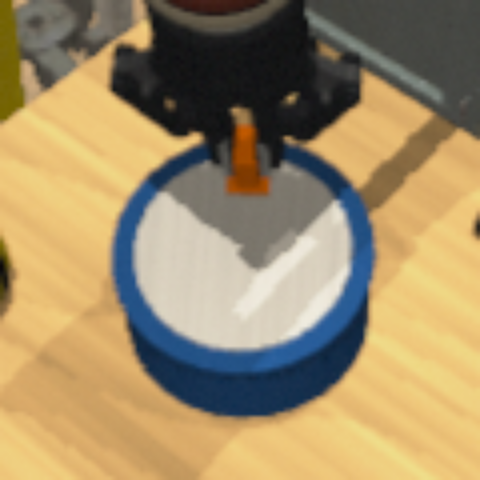

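```bash
python3 -m handwheel '[[[0,0,0],[0,0,-0.03],0.0],[[0,6,0],[-0.007,0,-0.06],0.0],[[0,12.9,0],[-0.013,-0.001,-0.083],0.0],[[0,12.9,0],[-0.05,0.007,-0.075],0.0],[[0,12.9,0],[-0.1,0.02,-0.063],0.0],[[0,12.9,0],[-0.15,0.03,-0.051],0.0],[[0,12.9,0],[-0.199,0.0405,-0.04],0.0],[[0,12.9,0],[-0.19,0.0405,0.0],0.0],[[0,12.9,0],[-0.179,0.0405,0.05],0.0],[[0,12.9,0],[-0.172,0.0405,0.078],0.0],[[0,12.9,0],[-0.1675,0.0405,0.098],0.0],[[0,12.9,0],[-0.1652,0.0405,0.107],0.0],[[0,12.9,0],[-0.1652,0.0405,0.108],0.0],[[0,12.9,0],[-0.1652,0.0405,0.108],0.0]]'; python3 - <<'E'
from h import *
im=vision.get_image('scene'); u,v=proj('scene',(.48,-.08,.11)).astype(int); cv2.imwrite('pics/put.png',cv2.resize(im[max(v-60,0):v+60,u-60:u+60],(480,480)))
go(((.45,-.11,.106),(180,0,38)))
E
```

```text
clock: 6.98
tcp_pos: [0.4501, -0.1104, 0.1089]
tcp_rot: [180.0, 0.1, 38.0]
wrist_force: [-0.7, 0.6, -0.9]
width: 0.0129
gripper_force: 58.8
t 7.03 pos [ 0.4503 -0.1105  0.1091] rot [1.7993e+02 7.0000e-02 3.8030e+01] w 0.0129 gf 58.75873804092407 F [ 0.6  0.  -0.8] q [-2.350e+01 -2.400e+00  1.174e+02 -1.000e-01  6.490e+01  2.850e+01]
[0.07 0.07 0.03] [ 0.0001 -0.0006  0.0031]
```

View pics/put.png

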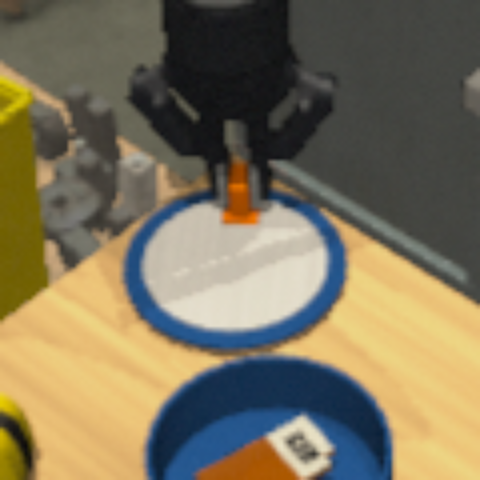

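```bash
python3 -m handwheel '[[[0,0,0],[0,0,0.002],0.0],[[0,0,0],[0,0,0.0035],0.0],[[0,0,0],[0,0,0.0035],0.0],[[0,0,0],[0,0,0.0035],0.05],[[0,0,0],[0,0,0.0035],0.05],[[0,0,0],[0,0,0.0035],0.05],[[0,0,0],[0,0,0.0035],0.05],[[0,0,0],[0,0,-0.03],0.05],[[0,0,0],[0,0,-0.09],0.05],[[0,0,0],[0,0,-0.15],0.07],[[0,0,0],[0,0,-0.18],0.07],[[0,0,0],[0,0,-0.18],0.07]]'; python3 - <<'E'
from h import *
im={c:vision.get_image(c) for c in('scene','top')}
o=[]
for c in im:
    cv2.imwrite(f'pics/{c}2.png',im[c])
    u,v=proj(c,(.56,.02,.11)).astype(int); o.append(cv2.resize(im[c][v-75:v+75,u-75:u+75],(400,400),interpolation=cv2.INTER_CUBIC))
    for n,z in(('plate',.109),('plate_label',.115),('plate_clear_end',.112),('lid',.095),('tub',.09)):
        for r in vision.spot_point(c,n)[:2]: print(c,n,round(r['score'],2),np.round(r['xy'],1),np.round(pix2plane(c,r['xy'],z),4))
cv2.imwrite('pics/plate.png',np.hstack(o)); go()
E
```

```text
clock: 8.52
tcp_pos: [0.4515, -0.1107, 0.2914]
tcp_rot: [179.7, -0.1, 38.0]
wrist_force: [0.5, -0.8, -0.0]
width: 0.0703
gripper_force: 0.0
scene plate 0.93 [297.5 193.4] [0.6028 0.0583 0.109 ]
scene plate_label 0.66 [304.7 190.1] [0.588  0.0676 0.115 ]
scene plate_clear_end 0.63 [287.3 198.1] [0.6296 0.0516 0.112 ]
scene lid 0.89 [289.8 143.7] [ 0.4902 -0.0763  0.095 ]
scene tub 0.72 [298.3 203. ] [0.6123 0.0684 0.09  ]
top plate 0.73 [369.9 188.6] [0.6077 0.0573 0.109 ]
top plate_label 0.81 [365.2 202.6] [0.5799 0.0674 0.115 ]
top plate_clear_end 0.93 [370.5 178.1] [0.6277 0.0558 0.112 ]
top lid 0.77 [436.1 248.7] [ 0.4901 -0.0682  0.095 ]
top tub 0.68 [366.7 192.8] [0.602  0.0624 0.09  ]
t 9.12 pos [ 0.4499 -0.11    0.2879] rot [-1.7997e+02  1.1000e-01  3.8020e+01] w 0.0701 gf 0.0 F [ 0.8  0.2 -0.5] q [-2.340e+01 -1.200e+01  1.061e+02 -1.000e-01  8.590e+01  2.850e+01]
```

View pics/plate.png

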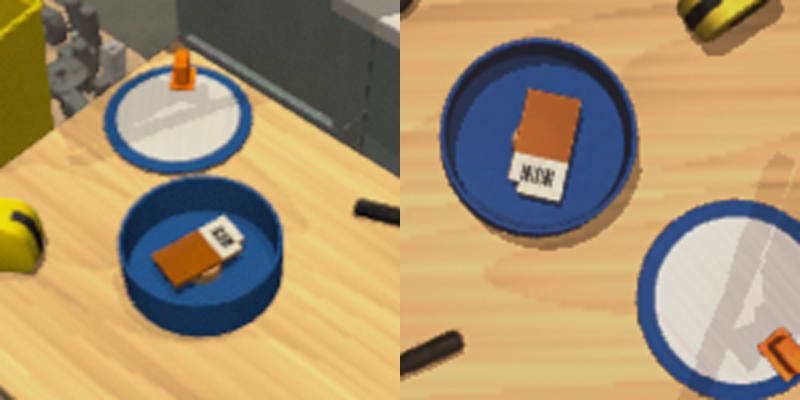

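```bash
python3 - <<'E'
from h import *
for c in('scene','top'):
    im=cv2.imread(f'pics/{c}2.png'); K=4; im=cv2.resize(im,None,fx=K,fy=K,interpolation=cv2.INTER_CUBIC)
    hsv=cv2.cvtColor(im,cv2.COLOR_BGR2HSV)
    blue=cv2.inRange(hsv,(95,90,20),(130,255,255)); p=proj(c,(.605,.06,.115))*K
    k=np.zeros_like(blue); cv2.circle(k,tuple(int(v) for v in p),27*K,255,-1); m=k&~blue
    m=cv2.morphologyEx(m,cv2.MORPH_OPEN,np.ones((9,9)))
    w=lambda cs:np.array([pix2plane(c,(q+.5)/K-.5,.115)[:2]*1000 for q in cs[:,0]]).astype(np.float32)
    cs=max(cv2.findContours(m,0,cv2.CHAIN_APPROX_NONE)[0],key=cv2.contourArea); print(c,cv2.minAreaRect(w(cs)))
    a=m&cv2.inRange(hsv,(3,120,60),(20,255,255)); wh=m&cv2.inRange(hsv,(0,0,120),(180,90,255))
    for t,mm in(('amber',a),('white',wh)):
        mm=cv2.morphologyEx(mm,cv2.MORPH_OPEN,np.ones((9,9)))
        cs=max(cv2.findContours(mm,0,cv2.CHAIN_APPROX_NONE)[0],key=cv2.contourArea); print(t,cv2.minAreaRect(w(cs)))
E
```

```text
scene ((604.8084106445312, 65.61982727050781), (56.29838943481445, 80.36753845214844), 76.73124694824219)
amber ((618.3556518554688, 62.17842483520508), (51.99593734741211, 49.71076965332031), 76.68978118896484)
white ((578.5933227539062, 64.80427551269531), (42.5175666809082, 29.575904846191406), 75.74542236328125)
top ((602.5392456054688, 61.882423400878906), (45.59763717651367, 78.71061706542969), 76.41952514648438)
amber ((616.4083862304688, 58.11759948730469), (42.122650146484375, 47.1543083190918), 76.16572570800781)
white ((579.3326416015625, 66.55213165283203), (41.60319519042969, 28.792264938354492), 76.6220474243164)
```

```bash
python3 -c "
from h import *
go(((.626,.055,.27),(180,0,-13.5)),((.626,.055,.16),(180,0,-13.5)))"
```

```text
t 9.12 pos [ 0.4499 -0.11    0.2879] rot [-1.7997e+02  1.1000e-01  3.8020e+01] w 0.0701 gf 0.0 F [ 0.8  0.2 -0.5] q [-2.340e+01 -1.200e+01  1.061e+02 -1.000e-01  8.590e+01  2.850e+01]
[2.000e-02 1.200e-01 5.152e+01] [ 0.2404 -0.0215  0.0174]
[2.000e-02 1.200e-01 5.152e+01] [ 0.2406 -0.0215  0.1274]
```

```bash
python3 -m handwheel '[[[0,0,51.5],[0.2405,-0.0215,0.017],0.062],[[0,0,51.5],[0.2405,-0.0215,0.017],0.062],[[0,0,51.5],[0.2405,-0.0215,0.017],0.062],[[0,0,51.5],[0.2405,-0.0215,0.017],0.062],[[0,0,51.5],[0.2405,-0.0215,0.017],0.062],[[0,0,51.5],[0.2405,-0.0215,0.017],0.062],[[0,0,51.5],[0.2405,-0.0215,0.07],0.062],[[0,0,51.5],[0.2405,-0.0215,0.115],0.062],[[0,0,51.5],[0.2405,-0.0215,0.127],0.062],[[0,0,51.5],[0.2405,-0.0215,0.127],0.062],[[0,0,51.5],[0.2405,-0.0215,0.127],0.062]]'; python3 - <<'E'
from h import *
im=vision.get_image('scene'); u,v=proj('scene',(.61,.06,.13)).astype(int); cv2.imwrite('pics/hover.png',cv2.resize(im[v-50:v+50,u-50:u+50],(500,500),interpolation=cv2.INTER_CUBIC))
go(((.626,.055,.098),(180,0,-13.5)))
E
```

```text
clock: 10.5
tcp_pos: [0.6277, 0.0546, 0.1638]
tcp_rot: [180.0, -0.2, -13.4]
wrist_force: [0.3, 0.4, -0.2]
width: 0.0619
gripper_force: 0.0
t 10.55 pos [0.6277 0.0547 0.1638] rot [179.97  -0.19 -13.45] w 0.0621 gf 0.0 F [ 0.2  0.8 -0.6] q [-2.200e+00  1.620e+01  9.060e+01 -1.000e-01  7.300e+01  1.013e+02]
[ 0.03 -0.19  0.05] [-0.002   0.0001  0.0658]
```

View pics/hover.png

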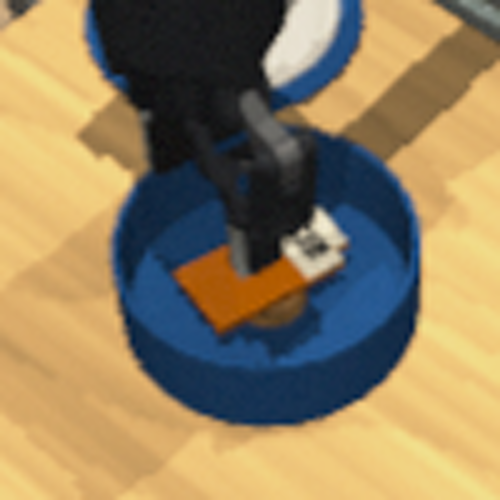

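```bash
python3 -m handwheel '[[[0,0,0],[-0.001,0,0.03],0.062],[[0,0,0],[-0.001,0,0.055],0.062],[[0,0,0],[-0.001,0,0.063],0.062],[[0,0,0],[-0.001,0,0.065],0.062],[[0,0,0],[-0.001,0,0.065],0.062]]' 50; python3 -m handwheel '[[[0,0,0],[0,0,0],0.03],[[0,0,0],[0,0,0],0.03],[[0,0,0],[0,0,0],0.03],[[0,0,0],[0,0,0],0.03],[[0,0,0],[0,0,0],0.03],[[0,0,0],[0,0,0],0.03]]' 50
```

```text
clock: 11.18
tcp_pos: [0.626, 0.0551, 0.0973]
tcp_rot: [179.9, -0.1, -13.5]
wrist_force: [-0.9, 0.1, 0.6]
width: 0.0621
gripper_force: 0.0
clock: 11.92
tcp_pos: [0.6258, 0.055, 0.0973]
tcp_rot: [179.9, -0.0, -13.5]
wrist_force: [-1.3, -0.6, 6.1]
width: 0.0387
gripper_force: 49.9
```

```bash
python3 -m handwheel '[[[0,0,0],[0,0,-0.004],0.03],[[0,0,0],[0,0,-0.015],0.03],[[0,0,0],[0,0,-0.035],0.03],[[0,0,0],[0,0,-0.06],0.03],[[0,0,0],[0,0,-0.09],0.03],[[0,0,0],[0,0,-0.13],0.03],[[0,0,0],[0,0,-0.16],0.03],[[0,0,0],[0,0,-0.16],0.03]]'; python3 -c "
from h import *
cv2.imwrite('pics/lift.png',cv2.resize(vision.get_image('scene')[90:290,180:480],(750,500)))
go(((.5,.17,.25),(180,0,80)))"
```

```text
clock: 12.92
tcp_pos: [0.6272, 0.0552, 0.2609]
tcp_rot: [-180.0, -0.4, -13.5]
wrist_force: [0.4, -0.3, -1.3]
width: 0.0385
gripper_force: 50.3
t 12.97 pos [0.6261 0.0552 0.2582] rot [ 1.7996e+02 -1.6000e-01 -1.3480e+01] w 0.0387 gf 50.270479917526245 F [ 0.3  0.3 -1.1] q [-2.100e+00  1.210e+01  8.520e+01 -1.000e-01  8.260e+01  1.014e+02]
[ 1.600e-01 -9.000e-02 -9.348e+01] [-0.1494 -0.0823  0.0077]
```

View pics/lift.png

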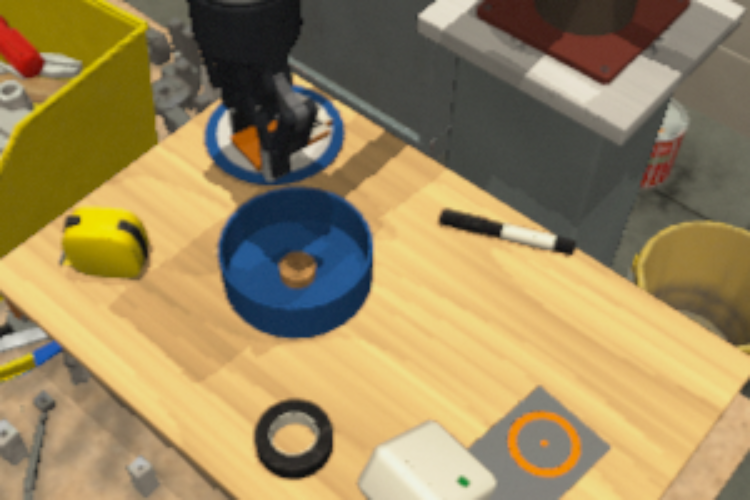

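```bash
python3 -m handwheel '[[[0,0,-9],[-0.015,-0.008,0.001],0.03],[[0,0,-18],[-0.03,-0.016,0.001],0.03],[[0,0,-27],[-0.045,-0.025,0.002],0.03],[[0,0,-36],[-0.06,-0.033,0.003],0.03],[[0,0,-45],[-0.075,-0.041,0.004],0.03],[[0,0,-54],[-0.09,-0.049,0.005],0.03],[[0,0,-63],[-0.105,-0.058,0.006],0.03],[[0,0,-72],[-0.12,-0.066,0.007],0.03],[[0,0,-81],[-0.135,-0.074,0.008],0.03],[[0,0,-90],[-0.149,-0.082,0.008],0.03],[[0,0,-93.5],[-0.149,-0.082,0.008],0.03],[[0,0,-93.5],[-0.149,-0.082,0.008],0.03]]'; python3 -c "
from h import *
go(((.551,.344,.22),(180,0,173.2)),((.551,.344,.145),(180,0,173.2)))"
```

```text
clock: 14.48
tcp_pos: [0.4984, 0.1697, 0.2464]
tcp_rot: [-179.8, 0.1, 80.0]
wrist_force: [0.6, 0.1, -1.0]
width: 0.0383
gripper_force: 50.2
t 14.47 pos [0.4984 0.1697 0.2464] rot [-1.798e+02  1.300e-01  8.001e+01] w 0.0383 gf 50.24344325065613 F [ 0.6  0.1 -1. ] q [ 10.2  -1.3 100.8  -0.   80.7  20.2]
[-2.600e-01 -7.000e-02 -9.319e+01] [0.1808 0.0216 0.0259]
[-2.600e-01 -7.000e-02 -9.319e+01] [0.181  0.0219 0.1009]
```

```bash
python3 -m handwheel '[[[0,0,-10],[0.01,0.002,0.002],0.03],[[0,0,-20],[0.03,0.004,0.005],0.03],[[0,0,-30],[0.05,0.006,0.007],0.03],[[0,0,-40],[0.07,0.008,0.01],0.03],[[0,0,-50],[0.09,0.01,0.012],0.03],[[0,0,-60],[0.11,0.013,0.015],0.03],[[0,0,-70],[0.13,0.016,0.018],0.03],[[0,0,-80],[0.15,0.018,0.022],0.03],[[0,0,-90],[0.17,0.02,0.024],0.03],[[0,0,-93],[0.181,0.022,0.026],0.03],[[0,0,-93],[0.181,0.022,0.06],0.03],[[0,0,-93],[0.181,0.022,0.09],0.03],[[0,0,-93],[0.181,0.022,0.101],0.03],[[0,0,-93],[0.181,0.022,0.101],0.03],[[0,0,-93],[0.181,0.022,0.101],0.03]]'; python3 - <<'E'
from h import *
o=[]
for c in('scene','top'):
    im=vision.get_image(c); cv2.imwrite(f'pics/{c}3.png',im)
    u,v=proj(c,(.58,.34,.15)).astype(int); o.append(cv2.resize(im[v-60:v+60,u-60:u+60],(400,400),interpolation=cv2.INTER_CUBIC))
    for n,z in(('plate_label',.16),('plate_clear_end',.157),('lid',.095)):
        for r in vision.spot_point(c,n)[:2]: print(c,n,round(r['score'],2),np.round(pix2plane(c,r['xy'],z),4))
cv2.imwrite('pics/end.png',np.hstack(o)); go()
E
```

```text
clock: 16.35
tcp_pos: [0.5533, 0.3444, 0.1482]
tcp_rot: [180.0, 0.0, 173.0]
wrist_force: [-0.6, -0.0, -0.1]
width: 0.0386
gripper_force: 50.3
scene plate_label 0.93 [0.6035 0.3448 0.16  ]
scene plate_clear_end 0.56 [0.5509 0.3397 0.157 ]
scene lid 0.97 [ 0.4927 -0.079   0.095 ]
top plate_label 0.8 [0.6034 0.3468 0.16  ]
top plate_clear_end 0.66 [0.5514 0.3429 0.157 ]
top lid 0.89 [ 0.4921 -0.0795  0.095 ]
t 16.75 pos [0.5524 0.3441 0.147 ] rot [-1.7995e+02 -4.0000e-02  1.7302e+02] w 0.039 gf 50.25283455848694 F [ 0.4 -0.5 -1.7] q [ 25.   20.   87.7  -0.   72.3 -58. ]
```

View pics/end.png

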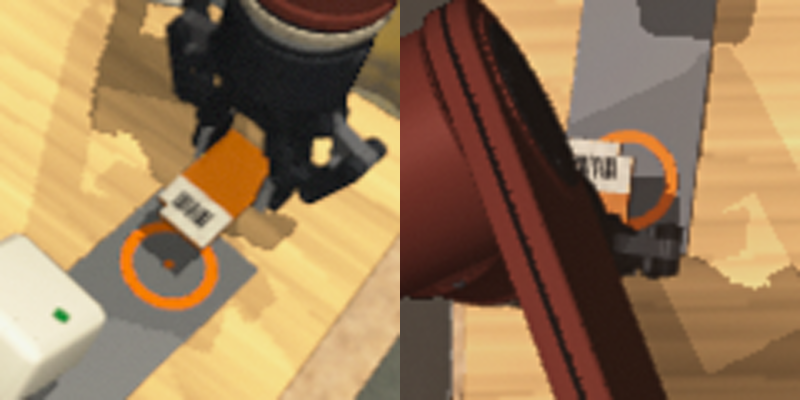

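```bash
python3 -m handwheel '[[[0,0,0],[0.0015,-0.003,0],0.03],[[0,0,0],[0.003,-0.0065,0],0.03],[[0,0,0],[0.003,-0.0065,0],0.03],[[0,0,0],[0.003,-0.0065,0],0.03],[[0,0,0],[0.003,-0.0065,0],0.03],[[0,0,0],[0.003,-0.0065,0],0.03],[[0,0,0],[0.003,-0.0065,0],0.03],[[0,0,0],[0.003,-0.0065,0],0.03]]'; python3 -c "
from h import *
for c in('scene','top'):
    vision.get_image(c)
    print([np.round(pix2plane(c,r['xy'],.16),4) for r in vision.spot_point(c,'plate_label')[:1]])
go(); print(manip.finish_job())"
```

```text
clock: 17.75
tcp_pos: [0.5485, 0.338, 0.1466]
tcp_rot: [-179.9, -0.1, 173.0]
wrist_force: [-0.7, 0.2, -1.4]
width: 0.0386
gripper_force: 50.3
[array([0.6009, 0.3405, 0.16  ])]
[array([0.598 , 0.3392, 0.16  ])]
t 17.95 pos [0.5485 0.338  0.1466] rot [-1.7993e+02 -7.0000e-02  1.7302e+02] w 0.0389 gf 50.263484716415405 F [-0.1  0.1 -1.3] q [ 24.6  19.2  88.8  -0.   72.1 -58.4]
the job is handed in; nothing more can be done
None
```

The job is handed in at about 18 s on the clock, though no verdict came back: the lid lies flat on the free corner of the board, and the plate is held level, label up, about 7 cm above the ring with the label within about 3 mm of its centre and the frosted end pointing at the reader.

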